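Clear the tongs and slide the beaker to the other heating ring

ROBOT

A 6-joint arm with a two-finger parallel gripper is mounted at the origin on the work surface. World frame = base frame: x ahead of the robot, y to its left, z up, the work surface at z = 0. Lengths are in mm, angles in rad, forces in N, time in s.
With the tool pointing down it reaches from about 325 to 875 mm from the base axis. Payload 4.4 kg.
Tool frame: the origin (TCP) lies on the centre line of the jaws, within the pads' length; the fingertips stand ahead of it and the grasp point (between the pads) lies 6 mm ahead of it (ctrl.tcp_to_tips is the z of the fingertips in the tool frame, in mm); z points along the fingers, y is the line along which they close (so a half turn about z gives the same grasp; the last joint's range is limited). The gripper opens to 85 mm and grips with 20 to 120 N. Pads are 22 mm wide; open, the fingers measure 114 mm over their backs; the gripper's body (76 mm by 85 mm) begins 54 mm behind the grasp point. The pads swing forward as they close: fully open they stand 13 mm farther back than shut.
Start: joints at [0.969, 0.207, 1.542, -0, 1.393, -0.15], TCP at [251.046, 517.304, 256.282] pointing down, gripper open.
Joint ranges: [-2.73, 2.73], [-0.86, 2.22], [0.23, 2.46], [-1.11, 4.25], [0.08, 2.63], [-2.82, 2.82]. Speed limits (rad/s): [2.79, 2.79, 3.14, 3.14, 3.14, 3.14].

INTERFACE

Orientations are given as a 3x3 rotation matrix whose columns are the frame's x, y, z axes.
In Python, from plant import ctrl, sensors, optics gives the robot as it stands. Calls block until the motion is done:
- ctrl.move_ptp(position, orientation): joint-space move of the TCP to a pose.
- ctrl.move_l(position, rot=None, vel=150, threshold=None): straight line of the TCP; rot=None keeps the orientation; vel is the mean speed in mm/s. With threshold (N) it stops when the force on the tool has changed by that much, and returns True; else False.
- ctrl.set_joints(angles): joint-space move.
- ctrl.gripper_to(opening, force=None): finger opening in mm; force is the grip in N (None keeps the last); returns when the fingers have stopped.
- ctrl.hold(seconds).
- ctrl.solve_ik(position, orientation): joint angles nearest the present ones, or None.
- sensors.read_state(): the state.
- optics.grab_frame(name): name is "scene" or "top"; returns (picture, depth): 420x560x3 uint8, red, green, blue; 420x560 float32, mm along the optical axis (not along the pixel's ray), 0 where there is no reading.
- optics.camera_params(name): a dict with "mtx" (3x3 intrinsics, pixels), "R" (3x3) and "t" (3): a world point X has camera coordinates R X + t. Camera axes: x right, y down, z forward; pixel columns grow to the right and rows downward; lengths in mm; the calibration is good to about 2 mm. A picture is of the moment at which its call begins. camera_params takes no time and is no camera call.
A pose or a line that the arm cannot do raises ctrl.MotionError and nothing moves.
- ctrl.finish_job(): hands the job in; it is judged then, once.
The state is a dict: "t": time; "q": joint angles; "qvel": joint speeds; "tau": joint torques, N m; "eef_pos": TCP position; "eef_rot": TCP orientation; "force": force on the tool from outside, world axes, zero at the start; "wrist_torque": the same for the moment, N m; "grip_width": finger opening in mm; "grasp_force": force on a finger pad.
Only numpy, scipy, OpenCV 4.12 (cv2) and the standard library are available. Lean on these libraries where they do the work, as an engineer would, in place of code of your own. Each camera call takes 0.05 s, during which the arm holds its last target. There are 200 camera calls.

TASK

Someone has left the crucible tongs lying across the free ring of the two-place reflux hotplate: lay them down flat in the steel instrument tray, clear of the hotplate. Then slide the steel beaker sideways across the hotplate's glass top to that ring, without lifting or tipping it, and leave it standing centred in the ring. Do not knock the glass condensers that hang over the rings, and leave the other things on the bench as they are.

Things in the scene. Friction and masses are not known exactly. Their poses are not given: they have to be found in the camera images.
- hotplate: fixed laboratory hotplate, cream with a flat black glass top 80 mm above the bench, 240 mm deep (x) by 330 mm wide (y), two rings 170 mm apart. Origin: centre of its underside; x to its rear, away from the robot, y to its left along the row of rings. Two 12 mm rods, 480 mm high, rise 98 mm behind its centre, 145 mm to either side; a cross bar 385 mm up on them carries the condensers
- ring_left (a point): centre, on the glass surface, of the pale printed ring on the hotplate's left (+y) place, 15 mm nearer the robot than the hotplate's centre: 84 mm outer diameter. Axes as the hotplate's
- ring_right (a point): the same for the ring on the hotplate's right (-y) place
- condenser_left: fixed glass condenser hanging over the left ring. Origin: its drip tip, on the ring's axis, 185 mm above the glass top. From the tip (16 mm wide) it widens within 45 mm to a 42 mm tube, 195 mm long, clamped from behind; 22 mm hose stubs to its left. A gripper pointing straight down over the ring strikes it; a tool leaning back to the robot by 30 to 40 degrees, along the hotplate's x, passes under
- condenser_right: the same over the right ring
- beaker: loose round stainless-steel beaker, no handle, 62 mm outer diameter (65 mm at the rim), 88 mm high, open at the top, 0.2 to 0.42 kg. Origin: centre of its underside; z up along its axis. It starts on the glass top at one of the rings, up to 18 mm off its centre. It is gripped across its body from any side, below the rim
- tongs: loose steel crucible tongs, rigid and closed, about 195 mm long, 0.09 kg, lying flat across the other ring. Origin: on the underside, 10 mm ahead of tongs_grip; x runs along them to the jaw tips, away from the robot (within 30 degrees), z up; finger bows (83 mm across) at the -x end, towards the robot
- tongs_grip (a point): middle of the straight part of the tongs, near their centre of mass, 6.5 mm above their underside; here they are 24 mm wide (in y) and 13 mm high for 50 mm of length, with flat parallel sides. Axes as the tongs'
- tongs_tip (a point): centre of the jaw tips, 106 mm ahead (+x) of tongs_grip, 5.5 mm above their underside
- tongs_bows (a point): centre line of the finger bows, near their end, 76 mm behind (-x) tongs_grip
- tray: fixed shallow open stainless-steel instrument tray on the bench beside the hotplate (left or right), empty, 270 mm (x) by 190 mm (y) outside, 22 mm high, walls 3 mm. Origin: centre of its underside; x along its length
- tray_floor (a point): centre of the tray's inner floor, 3 mm above the bench. Axes as the tray's
- balance: fixed laboratory balance with a square steel pan, 250 x 190 x 67 mm, on the other side of the hotplate; leave alone. Origin: centre of its underside
- reagent_bottle: loose bystander, leave alone: amber glass bottle with black cap, 72 mm wide, 160 mm tall, behind the hotplate. Origin: centre of its underside
- wash_bottle: loose bystander, leave alone: white plastic wash bottle with a bent spout, 68 mm wide, 185 mm tall, behind the hotplate. Origin: centre of its underside
- timer: loose bystander, leave alone: flat white bench timer, 55 x 70 x 18 mm, lying behind the hotplate. Origin: centre of its underside
- petri_stack: loose bystander, leave alone: stack of three lidded dishes, 90 mm wide, 44 mm tall, beyond the tray or the balance on the left. Origin: centre of its underside
- tip_box: loose bystander, leave alone: dark box with a clear lid, 115 x 80 x 65 mm, beyond the tray or the balance on the right. Origin: centre of its underside
Things that resemble listed ones, but are neither listed nor needed, are in the scene too. Leave any blue or yellow look-alike of the beaker alone.

How it is judged (in metres and radians):
On the way, in this order (a step that is already met when the one before it is completed fails the run):
1. the tongs lie in the tray while the beaker still stands at its first ring (x of tongs_tip in the frame of tray_floor between -0.135 and 0.135 m and y of tongs_tip in the frame of tray_floor between -0.095 and 0.095 m and z of each of tongs_tip, tongs_bows in the frame of tray_floor below 0.022 m and x of tongs_bows in the frame of tray_floor between -0.135 and 0.135 m and y of tongs_bows in the frame of tray_floor between -0.095 and 0.095 m and distance of beaker from where it was at the start of the episode below 0.04 m), for 0.2 s.
2. the beaker stands in the other ring ((horizontal distance between beaker and ring_left below 0.012 m or horizontal distance between beaker and ring_right below 0.012 m) and distance of beaker from where it was at the start of the episode above 0.12 m and angle between beaker's own z axis and vertical below 0.05 rad and z of beaker in the frame of ring_left between -0.004 and 0.004 m), for 0.2 s.
At the end, for the whole second after the job is handed in: The beaker stands upright (within 3 degrees) and at rest on the hotplate's glass top, its centre within 12 mm of the centre of the ring that it did not start on, and the tongs lie at rest in the tray with both ends within its walls and less than 22 mm above its floor (all of step 2 and x of tongs_tip in the frame of tray_floor between -0.135 and 0.135 m and y of tongs_tip in the frame of tray_floor between -0.095 and 0.095 m and z of each of tongs_tip, tongs_bows in the frame of tray_floor below 0.022 m and x of tongs_bows in the frame of tray_floor between -0.135 and 0.135 m and y of tongs_bows in the frame of tray_floor between -0.095 and 0.095 m and linear speed of each of beaker, tongs below 0.02 m/s); the robot touches nothing.
It fails at once if the beaker lifted more than 8 mm off the hotplate's glass top (z of beaker in the frame of ring_left above 0.008 m).
It fails at once if the beaker tipped more than 11 degrees (angle between beaker's own z axis and vertical above 0.2 rad).
It fails at once if the tongs dropped or thrown (faster than 0.7 m/s, a fall of some 25 mm, with no finger on them) (linear speed of tongs above 0.7 m/s and contact force between the fingers and tongs below 0.1 N).
It fails at once if a condenser knocked (more than 3 N) (contact force between anything else and condenser_left above 3 N or contact force between anything else and condenser_right above 3 N).
It fails at once if another loose thing on the bench moved more than 20 mm (distance of any of reagent_bottle, wash_bottle, timer, petri_stack, tip_box from where it was at the start of the episode above 0.02 m).
It also fails if it takes over 72 s, if anything falls off the work surface, if the arm or the gripper's body presses on something with over 40 N, if the wrist force passes 120 N, or if a joint passes its speed limit or range.

## Working session

There is one attempt and no reset: what is moved stays moved. The work goes in short steps, each a Python script; the robot and the scene stay as the last script left them, time stands still between calls to the robot, and variables do not carry over. Pictures are saved under pics/ and viewed, at most 10 in all, crops included, and the job is handed in when it is done.

```bash
mkdir -p pics; ls; cat > h.py <<'E'
import numpy as np, cv2
from plant import ctrl, sensors, optics
def grab(n,tag):
    p,d=optics.grab_frame(n); np.savez(f'{tag}.npz',p=p,d=d); return p,d
def cloud(n,d):
    c=optics.camera_params(n); K,R,t=[np.array(c[k],float) for k in('mtx','R','t')]
    v,u=np.indices(d.shape); P=np.stack([(u-K[0,2])/K[0,0]*d,(v-K[1,2])/K[1,1]*d,d],-1)
    W=(P-t.ravel())@R; W[d<=0]=np.nan; return W
E
python3 - <<'E'
from h import *
for n in('scene','top'):
    p,d=grab(n,n); cv2.imwrite(f'pics/{n}0.png',cv2.cvtColor(p,cv2.COLOR_RGB2BGR))
    c=optics.camera_params(n); print(n,np.round(c['mtx'],1).tolist(),np.round(-np.array(c['R']).T@np.array(c['t']).ravel()),np.round(c['R'],2).tolist())
print(sensors.read_state()['t'],ctrl.tcp_to_tips)
E
```

```text
pics
scene [[466.0, 0.0, 276.7], [0.0, 466.0, 207.6], [0.0, 0.0, 1.0]] [ 924.  584. 1181.] [[-0.81, 0.59, 0.01], [0.48, 0.67, -0.58], [-0.35, -0.46, -0.82]]
top [[425.9, 0.0, 276.0], [0.0, 425.9, 208.3], [0.0, 0.0, 1.0]] [ 412.    8. 1144.] [[-0.01, -1.0, 0.02], [-1.0, 0.01, -0.08], [0.08, -0.02, -1.0]]
0.1 25.0
```

View pics/scene0.png

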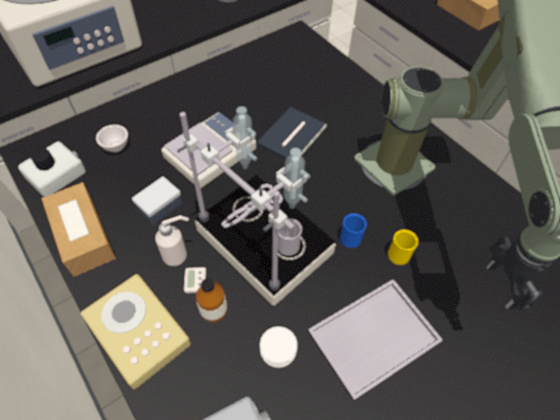

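View pics/top0.png

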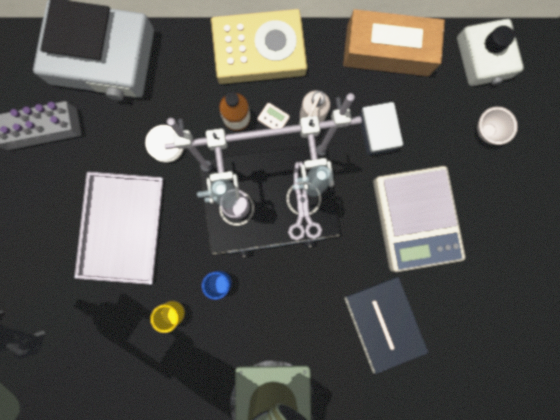

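The steel beaker is at top (235,207), on the left ring. The tongs run from (303,232) to (303,170) on the right ring, and the tray is on the left at (118,228). The beaker candidates are blue (216,285), yellow (167,317) and steel (235,207). The steel one on the glass fits the description. I'll confirm that in a crop.

```bash
python3 - <<'E'
from h import *
ims=[]
for n,(u0,v0,w,h) in dict(top=(195,120,170,140),scene=(190,130,160,170)).items():
    p=np.load(n+'.npz')['p'][v0:v0+h,u0:u0+w]; p=cv2.convertScaleAbs(p,alpha=1.5)
    ims.append(cv2.resize(p,(400,560),interpolation=cv2.INTER_CUBIC) if 0 else cv2.resize(p,None,fx=2.4,fy=2.4 ,interpolation=cv2.INTER_CUBIC))
H=max(i.shape[0] for i in ims); ims=[cv2.copyMakeBorder(i,0,H-i.shape[0],0,0,0) for i in ims]
o=np.hstack(ims); print(o.shape); cv2.imwrite('pics/crop1.png',o[...,::-1])
for n in('top','scene'):
    p,d=[np.load(n+'.npz')[k] for k in'pd']; W=cloud(n,d); z=W[...,2]
    def st(nm,m):
        P=W[m]; 
        if len(P)>5:
            r=cv2.minAreaRect(P[:,:2].astype(np.float32)); print(n,nm,len(P),'mean',P.mean(0).round(1),'zmed',np.median(P[:,2]).round(1),'rect',np.round(r[0],1),np.round(r[1],1),round(r[2],1))
    X,Y=W[...,0],W[...,1]
    hot=(X>300)&(X<640)&(Y>-200)&(Y<260)
    st('glass',hot&(abs(z-80)<5))
    st('tongs',hot&(z>87)&(z<105)&(p.min(-1)>90))
    st('rim',hot&(z>162)&(z<175)&(Y>30))
    st('cond',hot&(z>262)&(z<480)&(X<520))
    st('tray',(X>250)&(X<620)&(Y>210)&(Y<520)&(z>-6)&(z<40)&(p.min(-1)>100))
    st('bench',(abs(X-250)<40)&(abs(Y)<50))
    # glass profile
    for y in(-60,60,0): pass
E
```

```text
(408, 792, 3)
top glass 8490 mean [514.   13.   79.6] zmed 79.6 rect [473.    4.2] [336.2 345.2] 1.9
top tongs 531 mean [506.  -58.7  91.2] zmed 90.6 rect [524.3  14.9] [210.6 305.4] 4.2
top rim 98 mean [506.6  86.6 166.9] zmed 166.7 rect [549.4 107.5] [154.4  62.7] 25.0
top cond 1156 mean [503.4  34.3 414. ] zmed 430.2 rect [501.5  11.7] [ 36.9 237.5] 0.0
top tray 8286 mean [460.  404.5   5. ] zmed 3.0 rect [462.  406.6] [210.8 288.7] 85.0
top bench 1156 mean [249.9   1.   -0.5] zmed -0.5 rect [249.6   0.9] [98.4 78.9] 89.5
scene glass 5703 mean [537.2  26.6  80.6] zmed 80.7 rect [473.7   3.4] [337.5 347.4] 2.3
scene tongs 436 mean [537.8  -5.1  93.3] zmed 91.9 rect [525.1  15.2] [208.6 305.7] 4.0
scene rim 103 mean [515.2 103.4 167.1] zmed 166.9 rect [549.4 112. ] [160.7  52.4] 25.3
scene cond 848 mean [508.4  81.1 397.6] zmed 411.8 rect [501.9  22.2] [ 36.4 216. ] 0.3
scene tray 8516 mean [459.8 401.7   6.4] zmed 4.3 rect [453.3 396.6] [207.1 295.5] 84.9
scene bench 643 mean [250.3   1.    0.6] zmed 0.6 rect [2.5e+02 2.0e-01] [99.4 79.8] 89.7
```

View pics/crop1.png

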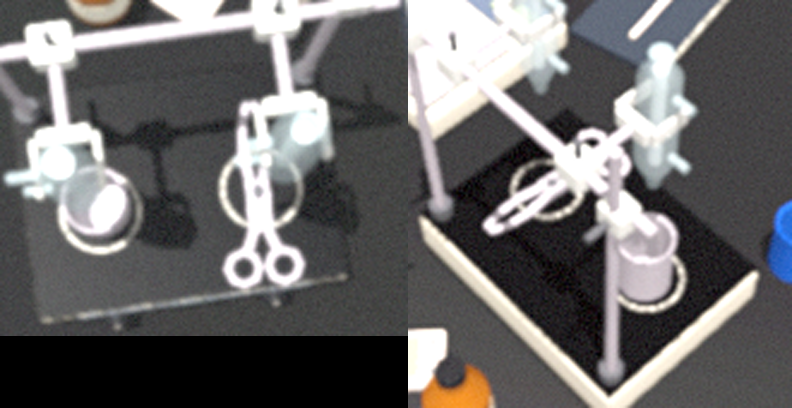

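```bash
cat > meas.py <<'E'
from h import *
from scipy.optimize import least_squares
def circ(P,c,r,n=6,tol=5,fixr=False):
    c=np.array(c,float)
    for i in range(n):
        q=P[abs(np.hypot(*(P-c).T)-r)<tol*(2.5 if i<2 else 1)]
        s=least_squares(lambda a:np.hypot(*(q-a[:2]).T)-(r if fixr else a[2]),[*c,r],loss='soft_l1'); c=s.x[:2]; r=r if fixr else s.x[2]
    return c.round(1),round(float(r),1),len(q),round(float(np.std(np.hypot(*(q-c).T)-r)),2)
def plane(n,m,z):
    c=optics.camera_params(n); K,R,t=[np.array(c[k],float) for k in('mtx','R','t')]
    v,u=np.nonzero(m); D=np.stack([(u-K[0,2])/K[0,0],(v-K[1,2])/K[1,1],0*u+1],-1)@R; o=-R.T@t.ravel()
    return (o+D*((z-o[2])/D[:,2])[:,None])[:,:2]
if __name__=='__main__':
  for n in('top','scene'):
    p,d=[np.load(n+'.npz')[k] for k in'pd']; W=cloud(n,d); X,Y,z=W[...,0],W[...,1],W[...,2]
    br=p.min(-1); loc=(X>330)&(X<620)&(Y>-180)&(Y<180)
    m=loc&(br>85)&(abs(z-80)<4.5)
    P=plane(n,m,80)
    for g in((468,94),(490,-70)): print(n,'ring',circ(P,g,40.5,fixr=True))
    m=loc&(z>160)&(z<174)&(Y>20)&(X<530)
    print(n,'rim',circ(plane(n,m,168),(470,95),31.5,tol=4),circ(W[m][:,:2],(470,95),31.5,tol=4))
    m=loc&(z>86)&(z<99)&(br>80)&(Y<-10)&(Y>-130)&(X<600)&(X>370)
    T=W[m]; print('tongs z',np.percentile(T[:,2],[5,50,90,97]).round(1))
    print(np.array([[x,len(s),*np.percentile(s,[2,50,98]).round(1)] for x in range(380,600,12) for s in[T[abs(T[:,0]-x)<6,1]] if len(s)>2]))
    m=(X>250)&(X<650)&(Y>270)&(Y<540)&(z>12)&(z<32)&(br>60)
    r=cv2.minAreaRect(W[m][:,:2].astype(np.float32)); print('trayrim',m.sum(),np.median(z[m]),np.round(r[0]),np.round(r[1]),r[2])
    m=(X>250)&(X<650)&(Y>250)&(Y<540)&(z>-3)&(z<28)&(br>110)
    m=cv2.morphologyEx(m.astype(np.uint8),cv2.MORPH_OPEN,np.ones((5,5),np.uint8))>0
    r=cv2.minAreaRect(W[m][:,:2].astype(np.float32)); print('tray',m.sum(),np.round(r[0]),np.round(r[1]),r[2])
    m=loc&(z>255)&(z<500)&(X<540)
    for s in(1,-1):
        T=W[m&(s*(Y-10)>0)]; print('cond',[ [h,len(q),*np.median(q,0).round(0)[:2], *np.ptp(q,0).round()[:2]] for h in(275,300,350,400,440) for q in[T[abs(T[:,2]-h)<20]] if len(q)])
E
python3 meas.py
```

```text
top ring (array([463.9,  85.7]), 40.5, 79, 2.72)
top ring (array([491.2, -68.3]), 40.5, 90, 2.9)
top rim (array([507.5,  87.7]), 29.9, 83, 1.18) (array([507.6,  87.8]), 29.9, 83, 1.19)
tongs z [86.5 90.  93.8 95.9]
[[ 428.    31.  -106.2  -70.4  -51.1]
 [ 440.    50.  -117.7  -88.   -40.9]
 [ 452.    49.  -120.3  -75.6  -43.5]
 [ 464.    64.  -113.3  -90.8  -56.7]
 [ 476.    41.   -94.   -75.6  -65.5]
 [ 488.    50.   -88.4  -77.2  -66.2]
 [ 500.    43.   -88.7  -78.4  -66.2]
 [ 512.    40.   -86.2  -75.1  -65.8]
 [ 524.    50.   -86.5  -74.9  -64. ]
 [ 536.    41.   -85.1  -72.   -61.9]
 [ 548.    16.   -79.6  -66.8  -59.5]
 [ 560.     6.   -64.9  -61.   -57.6]
 [ 572.     3.   -57.5  -57.5  -57.4]
 [ 584.    16.   -85.3  -60.   -57.5]
 [ 596.     9.   -62.8  -60.2  -58.2]]
trayrim 1177 20.936897107655984 [486. 393.] [214. 332.] 84.6274185180664
tray 7709 [462. 406.] [210. 287.] 85.03485870361328
cond [[300, 12, np.float64(485.0), np.float64(79.0), np.float64(14.0), np.float64(23.0)], [350, 63, np.float64(489.0), np.float64(84.0), np.float64(20.0), np.float64(62.0)], [400, 389, np.f
[... 1471 characters left out ...]
4(27.0)], [350, 160, np.float64(509.0), np.float64(106.0), np.float64(38.0), np.float64(52.0)], [400, 439, np.float64(521.0), np.float64(104.0), np.float64(53.0), np.float64(66.0)], [440, 313, np.float64(511.0), np.float64(97.0), np.float64(41.0), np.float64(60.0)]]
cond [[275, 26, np.float64(530.0), np.float64(-74.0), np.float64(16.0), np.float64(14.0)], [300, 53, np.float64(532.0), np.float64(-65.0), np.float64(29.0), np.float64(19.0)], [350, 125, np.float64(526.0), np.float64(-61.0), np.float64(30.0), np.float64(31.0)], [400, 167, np.float64(529.0), np.float64(-59.0), np.float64(30.0), np.float64(67.0)], [440, 218, np.float64(529.0), np.float64(-70.0), np.float64(33.0), np.float64(60.0)]]
```

```bash
cat > m2.py <<'E'
from meas import *
for n in('top','scene'):
    p,d=[np.load(n+'.npz')[k] for k in'pd']; W=cloud(n,d); X,Y,z=W[...,0],W[...,1],W[...,2]
    br=p.min(-1).astype(int); loc=(X>370)&(X<640)&(Y>-180)&(Y<180)
    P=plane(n,loc&(br>85)&(abs(z-80)<5),80)
    for g in((503,94),(525,-74)): print(n,'ring',circ(P,g,40.5,fixr=True))
    def res(a,Q,tol):
        u=np.array([-np.sin(a[2]),np.cos(a[2])])*85
        e=np.minimum(*[abs(np.hypot(*(Q-a[:2]-s*u).T)-40.5) for s in(1,-1)]); return np.minimum(e,tol)
    a=np.array([514,10,.12])
    from scipy.optimize import minimize
    for tol in(12,6,4): a=minimize(lambda a:(res(a,P,tol)**2).sum(),a,method='Nelder-Mead',options=dict(initial_simplex=[a,a+[6,0,0],a+[0,6,0],a+[0,0,.04]])).x
    u=np.array([-np.sin(a[2]),np.cos(a[2])])*85
    print('joint mid',a.round(3),'L',(a[:2]+u).round(1),'R',(a[:2]-u).round(1),'inl',(res(a,P,4)<3).sum(),len(P))
    g=loc&(abs(z-80)<5); r=cv2.minAreaRect(plane(n,cv2.morphologyEx(g.astype(np.uint8),cv2.MORPH_OPEN,np.ones((5,5),np.uint8)),80).astype(np.float32)); print('glassrect',np.round(r[0],1),np.round(r[1],1),r[2])
    T=W[loc&(z>85.5)&(z<99)&(br>80)&(Y<-10)&(Y>-130)&(X>415)]
    for x in list(range(480,545,8))+list(range(570,640,8)):
        s=T[abs(T[:,0]-x)<4]; 
        if len(s)>2: print([x,len(s),*np.percentile(s[:,1],[2,50,98]).round(1),np.median(s[:,2]).round(1)])
    B=T[T[:,0]<470]; print('bows x0',np.percentile(T[:,0],[0.5,99.5]).round(1),'B y',np.percentile(B[:,1],[1,99]).round(1))
    for s in((445,-100),(445,-60)): print('bow',circ(B[:,:2],s,16,tol=5))
E
python3 m2.py
```

```text
top ring (array([504.7,  88.4]), 40.5, 178, 2.68)
top ring (array([526.1, -80.6]), 40.5, 188, 2.64)
joint mid [5.14725e+02 3.94600e+00 1.30000e-01] L [503.7  88.2] R [525.8 -80.3] inl 241 1132
glassrect [529.8   6.5] [235.1 325. ] 7.784021854400635
[480, 34, np.float64(-92.0), np.float64(-78.4), np.float64(-66.2), np.float64(91.1)]
[488, 32, np.float64(-89.5), np.float64(-77.1), np.float64(-66.2), np.float64(92.5)]
[496, 30, np.float64(-88.7), np.float64(-77.2), np.float64(-66.2), np.float64(91.9)]
[504, 28, np.float64(-88.6), np.float64(-77.4), np.float64(-66.2), np.float64(92.3)]
[512, 29, np.float64(-86.1), np.float64(-76.8), np.float64(-66.3), np.float64(93.2)]
[520, 36, np.float64(-86.5), np.float64(-74.9), np.float64(-64.0), np.float64(92.9)]
[528, 30, np.float64(-86.7), np.float64(-75.3), np.float64(-64.1), np.float64(92.9)]
[536, 26, np.float64(-84.4), np.float64(-71.7), np.float64(-62.0), np.float64(90.6)]
[544, 21, np.float64(-81.0), np.float64(-67.0), np.float64(-59.5), np.float64(89.9)]
[578, 5, np.float64(-62.3), np.float64(-57.5), np.float64(-57.5), np.float64(87.9)]
[5
[... 1427 characters left out ...]
.6), np.float64(-62.8), np.float64(-57.2), np.float64(89.9)]
[586, 14, np.float64(-86.6), np.float64(-78.0), np.float64(-59.3), np.float64(88.0)]
[594, 15, np.float64(-82.4), np.float64(-63.1), np.float64(-56.5), np.float64(89.4)]
[602, 14, np.float64(-81.9), np.float64(-70.1), np.float64(-59.5), np.float64(88.7)]
[610, 16, np.float64(-79.5), np.float64(-68.3), np.float64(-61.3), np.float64(88.5)]
[618, 7, np.float64(-74.6), np.float64(-69.4), np.float64(-64.5), np.float64(87.8)]
[634, 4, np.float64(-127.3), np.float64(-122.3), np.float64(-118.8), np.float64(97.3)]
bows x0 [426.3 637.7] B y [-121.   -42.4]
bow (array([455.6, -97.1]), 24.9, 32, 2.41)
bow (array([444. , -59.1]), 16.0, 37, 2.2)
```

The right ring is at (526.3,-80.6) and the left at (503.4,88), 170 mm apart, with yaw 0.135. The beaker is at (508,87.5) with its rim at z 167, which matches 80+88. The tongs' grip is at about (509,-76.7), yaw 0.06, with their top at z 93 (80+13). The tray is at about (458,401), yaw -0.09. Next I'll check reach.

```bash
cat >> h.py <<'E'
def rot(yaw,tilt=35,sgn=1):
    a=np.radians(tilt); f=np.array([np.cos(yaw),np.sin(yaw),0]); z=np.sin(a)*f+np.array([0,0,-np.cos(a)])
    y=sgn*np.array([-np.sin(yaw),np.cos(yaw),0]); return np.column_stack([np.cross(y,z),y,z])
def tcp(g,R,ahead=6): return np.array(g,float)-ahead*R[:,2]   # TCP for a grasp-point position
E
python3 - <<'E'
from h import *
W=[('pre',(370,-85,250),.06),('pre2',(400,-84,150),.06),('grip',(509,-76.7,104),.06),('lift',(509,-77,155),.06),('back',(370,-85,155),.06),('up',(370,-85,210),.06),('mid',(350,160,210),-.0),('tray',(445,403,150),-.09),('down',(445,403,27),-.09),('preb',(380,70,150),.135),('b',(508,87,137),.135),('b2',(526,-80,137),.135),('out',(390,-100,150),.135)]
for s in(1,-1):
    for n,g,y in W:
        R=rot(y,35,s); q=ctrl.solve_ik(tcp(g,R),R); print(s,n,None if q is None else np.round(q,2))
E
```

```text
1 pre [-0.84 -0.67  2.35  0.53  1.12 -2.63]
1 pre2 [-0.74 -0.38  2.42  0.65  0.75 -2.78]
1 grip [-0.5   0.03  2.23  0.76  0.46 -2.75]
1 lift [-0.5  -0.09  2.2   0.59  0.58 -2.56]
1 back None
1 up [-0.84 -0.62  2.41  0.56  1.02 -2.69]
1 mid [ 0.36 -0.54  2.37 -0.3   0.75 -1.05]
1 tray [ 0.82  0.24  1.86 -0.7   0.77 -0.22]
1 down [ 0.82  0.47  1.89 -0.94  0.59  0.08]
1 preb None
1 b [-0.07 -0.06  2.22  0.3   0.39 -2.02]
1 b2 [-0.51  0.    2.16  0.69  0.58 -2.73]
1 out None
-1 pre [-0.84 -0.67  2.35  0.53  1.12  0.52]
-1 pre2 [-0.74 -0.38  2.42  0.65  0.75  0.36]
-1 grip [-0.5   0.03  2.23  0.76  0.46  0.4 ]
-1 lift [-0.5  -0.09  2.2   0.59  0.58  0.58]
-1 back None
-1 up [-0.84 -0.62  2.41  0.56  1.02  0.45]
-1 mid [ 0.36 -0.54  2.37 -0.3   0.75  2.09]
-1 tray None
-1 down None
-1 preb None
-1 b [-0.07 -0.06  2.22  0.3   0.39  1.13]
-1 b2 [-0.51  0.    2.16  0.69  0.58  0.41]
-1 out [-0.85 -0.36  2.41  0.69  0.85  0.18]
```

```bash
python3 - <<'E'
from h import *
def go(g,y,v=200,**k):
    R=rot(y,35,1); return ctrl.move_l(tcp(g,R),R,vel=v,**k)
R=rot(0,35,1); ctrl.move_ptp(tcp((350,160,240),R),R)
ctrl.gripper_to(46)
print('tips',ctrl.tcp_to_tips)
go((365,-85,240),.06); go((405,-84,150),.06)
go((485,-78.1,125),.06,150); go((509,-76.7,115),.06,80)
s=sensors.read_state(); print(s['t'],s['grip_width'],s['force'].round(1) if hasattr(s['force'],'round') else s['force'])
p,d=grab('scene','s1'); p2,d2=grab('top','t1')
a=cv2.resize(p[120:300,170:380],None,fx=2,fy=2); b=cv2.resize(p2[120:300,210:400],None,fx=2,fy=2)
cv2.imwrite('pics/grip1.png',np.hstack([a,b])[...,::-1])
E
```

```text
tips 25.0
5.425 46.09460550356345 [ 0.  -0.4  0.1]
```

View pics/grip1.png

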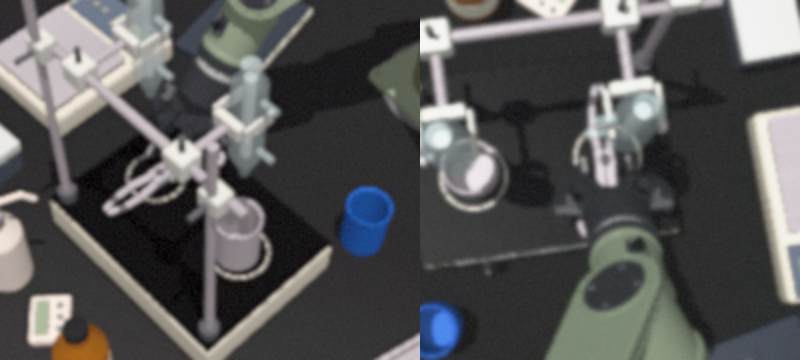

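The gripper straddles the tongs and is clear of the condenser (right half: the tongs run between the fingers at about (600,150-185)). I'll lower to touch, back off, and grip.

```bash
python3 - <<'E'
from h import *
R=rot(.06,35,1)
hit=ctrl.move_l(tcp((509,-76.7,94),R),R,vel=20,threshold=4)
s=sensors.read_state(); g=np.array(s['eef_pos'])+6*np.array(s['eef_rot'])[:,2]; print(hit,g.round(1),np.round(s['force'],1))
# back off 4 mm for the forward swing of the pads on closing
ctrl.move_l(tcp((509,-76.7,g[2]+(4.5 if hit else 3)),R),R,vel=40)
ctrl.gripper_to(5,force=40); s=sensors.read_state(); print(s['grip_width'],s['grasp_force'],np.round(s['force'],1))
ctrl.move_l(tcp((509,-76.7,g[2]+20),R),R,vel=60)
s=sensors.read_state(); print(s['t'],s['grip_width'],s['grasp_force'],np.round(s['force'],1),np.round(s['wrist_torque'],2))
E
```

```text
True [509.  -76.5  98. ] [-4.9 -0.7  7.8]
22.74002656805851 39.42240536212921 [-0.2 -0.2 -0.4]
7.35 22.460669533294762 39.300751090049744 [ 0.4 -0.5 -0.3] [-0.05  0.39  0.  ]
```

```bash
python3 - <<'E'
from h import *
R=rot(.06,35,1)
ctrl.move_l(tcp((509,-76.7,145),R),R,vel=80)
p,d=grab('scene','s2'); W=cloud('scene',d); X,Y,z=np.moveaxis(W,-1,0)
m=(X>540)&(X<640)&(Y>-115)&(Y<-35)&(z>84)&(z<200)&(p.min(-1)>90)
T=W[m]; print(len(T),np.percentile(T[:,2],[5,25,50,75,95]).round(1))
for x in range(540,640,12):
    s=T[(abs(T[:,0]-x)<6)]; print(x,len(s),np.median(s,0).round(1) if len(s) else '')
s=sensors.read_state(); print(s['grip_width'],s['grasp_force'],np.round(s['force'],1))
cv2.imwrite('pics/lift.png',cv2.resize(p[100:320,150:400],None,fx=2.4,fy=2.4)[...,::-1])
E
```

```text
200 [125.  128.9 131.  133.  135.1]
540 17 [541.8 -77.1 130.9]
552 37 [551.7 -66.2 132.6]
564 36 [563.3 -71.1 131.8]
576 29 [575.9 -78.1 130.6]
588 29 [587.8 -62.6 129.9]
600 25 [600.4 -72.8 130.8]
612 27 [611.2 -67.3 130.8]
624 0 
636 0 
21.9153693840873 39.29902374744415 [-0.8  0.  -1. ]
```

View pics/lift.png

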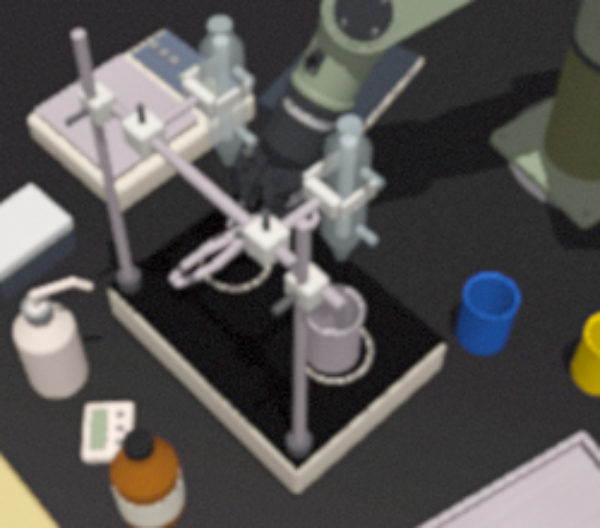

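The tongs hang level: the tip's top is at z 131 all along, as expected after a 42 mm lift. Now I'll carry them to the tray.

```bash
python3 - <<'E'
from h import *
def go(g,y,v=200,**k):
    R=rot(y,35,1); r=ctrl.move_l(tcp(g,R),R,vel=v,**k); return r
go((405,-84,147),.06,130); go((370,-85,205),.06,130)
print(sensors.read_state()['grip_width'])
go((352,20,212),.0,180); go((352,160,212),.0,180); print(sensors.read_state()['grip_width'])
go((400,320,180),-.09,180); go((445,403,90),-.09,150)
s=sensors.read_state(); print(s['t'],s['grip_width'],s['grasp_force'],np.round(s['force'],1))
for n in('top','scene'):
    p,d=grab(n,n+'3'); W=cloud(n,d); X,Y,z=np.moveaxis(W,-1,0)
    m=(X>480)&(X<580)&(Y>340)&(Y<460)&(z>45)&(z<110)&(p.min(-1)>70); T=W[m]
    print(n,len(T)); 
    for x in range(480,580,14):
        q=T[abs(T[:,0]-x)<7]; 
        if len(q)>2: print(x,len(q),np.median(q,0).round(1))
    if n=='top': cv2.imwrite('pics/tray1.png',cv2.resize(p[120:330,40:300],None,fx=2,fy=2)[...,::-1])
E
```

```text
22.71202464887385Traceback (most recent call last):
  File "<stdin>", line 6, in <module>
  File "<stdin>", line 3, in go
plant.MotionError: the arm cannot follow that straight line within its joint ranges
```

```bash
python3 - <<'E'
from h import *
print(np.round(sensors.read_state()['q'],2))
for yaw in(.06,-.2,-.5):
  for x,z in((370,205),(385,205),(395,215),(405,215),(385,225)):
    o=''
    for y in range(-85,170,17):
        R=rot(yaw,35,1); q=ctrl.solve_ik(tcp((x,y,z),R),R); o+='.' if q is None else 'X'
    print(yaw,x,z,o)
R=rot(0,35,1)
for g in((370,160,212),(400,160,212)):
  q=ctrl.solve_ik(tcp(g,R),R); print(q)
E
```

```text
[-0.84 -0.61  2.41  0.56  1.   -2.7 ]
0.06 370 205 XXXXXXXXXXXXXXX
0.06 385 205 XXXXXXXXXXXXXXX
0.06 395 215 XXXXXXXXXXXXXXX
0.06 405 215 XXXXXXXXXXXXXXX
0.06 385 225 XXXXXXXXXXXXXXX
-0.2 370 205 XXXXXXXXXXXXXXX
-0.2 385 205 XXXXXXXXXXXXXXX
-0.2 395 215 XXXXXXXXXXXXXXX
-0.2 405 215 XXXXXXXXXXXXXXX
-0.2 385 225 XXXXXXXXXXXXXXX
-0.5 370 205 XXXXXXXXXXXXXXX
-0.5 385 205 XXXXXXXXXXXXXXX
-0.5 395 215 XXXXXXXXXXXXXXX
-0.5 405 215 XXXXXXXXXXXXXXX
-0.5 385 225 XXXXXXXXXXXXXXX
[ 0.33196131 -0.48634411  2.33967623 -0.28607582  0.72404097 -1.07869785]
[ 0.29545284 -0.40361933  2.29299944 -0.2688931   0.67981636 -1.11534793]
```

```bash
python3 - <<'E'
from h import *
def go(g,y,v=200,**k):
    R=rot(y,35,1); r=ctrl.move_l(tcp(g,R),R,vel=v,**k); return r
go((372,-30,218),.06,150); go((372,160,218),.06,180); print(sensors.read_state()['grip_width'])
go((400,320,180),-.09,180); go((445,403,90),-.09,150)
s=sensors.read_state(); print(s['t'],s['grip_width'],s['grasp_force'],np.round(s['force'],1))
for n in('top','scene'):
    p,d=grab(n,n+'3'); W=cloud(n,d); X,Y,z=np.moveaxis(W,-1,0)
    m=(X>480)&(X<580)&(Y>340)&(Y<460)&(z>45)&(z<110)&(p.min(-1)>70); T=W[m]
    print(n,len(T)); 
    for x in range(480,580,14):
        q=T[abs(T[:,0]-x)<7]; 
        if len(q)>2: print(x,len(q),np.median(q,0).round(1))
    if n=='top': cv2.imwrite('pics/tray1.png',cv2.resize(p[120:330,40:300],None,fx=2,fy=2)[...,::-1])
E
```

```text
22.3385225429374
13.4667 22.300640128966617 39.28694665431976 [-0.8 -0.2 -0.6]
top 238
480 27 [483.6 395.8  77.6]
494 54 [493.6 400.1  77.9]
508 44 [508.5 405.7  76.3]
522 41 [521.2 403.9  75.7]
536 41 [536.5 398.1  75.1]
550 31 [548.8 395.6  75.9]
scene 257
480 27 [482.8 397.2  78.3]
494 55 [493.8 394.3  78.5]
508 48 [507.9 405.6  77.3]
522 41 [522.7 403.6  77. ]
536 47 [535.9 399.4  77. ]
550 39 [549.5 395.6  77.5]
```

View pics/tray1.png

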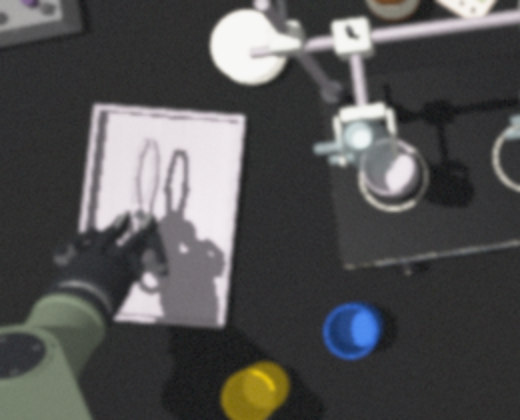

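The tongs are level and inside the tray outline (jaw tip at about (148,145), bows at (152,280) in the crop). I'll lower to touch and release.

```bash
python3 - <<'E'
from h import *
R=rot(-.09,35,1)
ctrl.move_l(tcp((445,403,38),R),R,vel=100)
hit=ctrl.move_l(tcp((445,403,21),R),R,vel=20,threshold=3)
s=sensors.read_state(); g=np.array(s['eef_pos'])+6*R[:,2]; print(hit,g.round(1),np.round(s['force'],1))
ctrl.gripper_to(48); 
ctrl.move_l(tcp((440,403,75),R),R,vel=80); ctrl.move_l(tcp((400,320,190),R),R,vel=200)
ctrl.gripper_to(85)
R2=rot(.135,35,-1)
for g in((370,110,200),(385,72,160),(395,72,150),(400,73,150),(508,87.5,137)):
    print(g,ctrl.solve_ik(tcp(g,R2),R2))
for n in('top','scene'):
    p,d=grab(n,n+'4'); W=cloud(n,d); X,Y,z=np.moveaxis(W,-1,0)
    m=(X>350)&(X<580)&(Y>330)&(Y<470)&(z>7.5)&(z<40); m[:,:]&=True
    from meas import circ,plane
    T=W[m&(np.hypot(Y-403+.09*(X-445),0)<50)&(abs(X-455)<118)]; print(n,len(T),'z',np.percentile(T[:,2],[50,90,98]).round(1),np.percentile(T[:,:2],[1,99],axis=0).round(0))
    mm=(X>470)&(X<540)&(Y>50)&(Y<130)&(z>160)&(z<174)
    print('rim',circ(plane(n,mm,168),(508,87.5),30,tol=4))
    if n=='top': cv2.imwrite('pics/tray2.png',cv2.resize(p[120:330,40:300],None,fx=2,fy=2)[...,::-1])
print(sensors.read_state()['t'])
E
```

```text
True [445.  403.   25.4] [ 0.3 -0.4  4.7]
(370, 110, 200) [ 0.00433121 -0.60874933  2.42499244  0.1133656   0.72169341  1.37829687]
(385, 72, 160) None
(395, 72, 150) [-0.16798098 -0.44384941  2.46045573  0.32792432  0.56019202  1.03950824]
(400, 73, 150) [-0.1596972  -0.42364756  2.44970428  0.32502041  0.54884922  1.04716686]
(508, 87.5, 137) [-0.06419773 -0.06165889  2.2235521   0.30005311  0.39413105  1.12865135]
top 625 z [12.5 16.8 18.7] [[369. 369.]
 [549. 429.]]
rim (array([507.5,  87.7]), 29.9, 93, 1.2)
scene 818 z [12.5 17.3 20.3] [[357. 353.]
 [554. 448.]]
rim (array([508.8,  88.1]), 29.9, 100, 1.87)
17.4583
```

View pics/tray2.png

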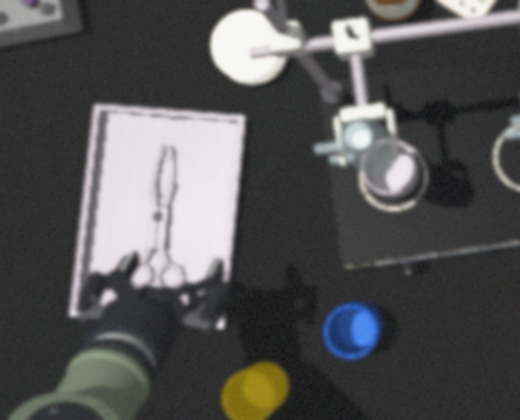

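The tongs lie flat in the tray (contact was at the expected height) and the beaker is unmoved. Next is the beaker approach, leaning back, then a light grip and the slide.

```bash
python3 - <<'E'
from h import *
R=rot(.135,35,-1); P=lambda g:tcp(g,R); hx=np.array([np.cos(.135),np.sin(.135),0])
ctrl.move_ptp(P((375,110,205)),R)
b=np.array([508.2,87.9,137]); a=b-103*hx+[0,0,13]
ctrl.move_l(P(a),vel=150)
h1=ctrl.move_l(P(b-40*hx),vel=100,threshold=8); h2=ctrl.move_l(P(b+2*hx),vel=40,threshold=5)
s=sensors.read_state(); print(h1,h2,s['t'],np.round(s['force'],1))
p,d=grab('scene','s5'); p2,_=grab('top','t5')
cv2.imwrite('pics/b1.png',np.hstack([cv2.resize(p[130:310,190:390],None,fx=2,fy=2),cv2.resize(p2[120:300,170:360],None,fx=2,fy=2)])[...,::-1])
E
```

```text
False False 21.6 [0.  0.9 0. ]
```

View pics/b1.png

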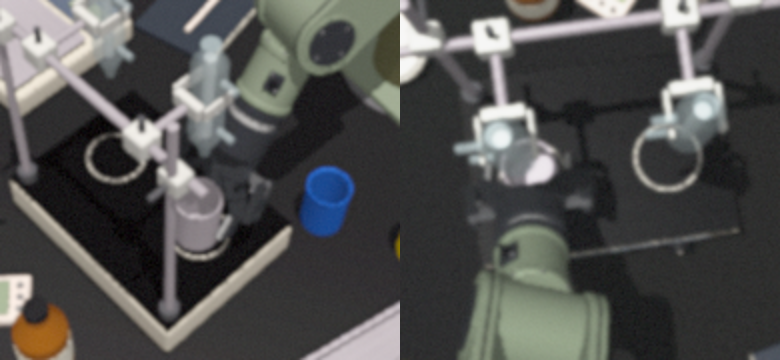

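The fingers straddle the beaker below its rim (left half, about (195,215)) and there is no contact with the condenser. Now grip gently and slide.

```bash
python3 - <<'E'
from h import *
s0=sensors.read_state()
ctrl.gripper_to(50,force=25); s=sensors.read_state(); print(s['grip_width'],s['grasp_force'],np.round(s['force'],1),np.round(s['wrist_torque'],2))
if 58<s['grip_width']<68:
    e=np.array(s0['eef_pos']); v=np.array([18.1,-168.5,0])
    ctrl.move_l(e+v*.12,vel=30); s=sensors.read_state(); print(s['grip_width'],np.round(s['force'],1),np.round(s['wrist_torque'],2))
    p,d=grab('scene','s6'); W=cloud('scene',d); X,Y,z=np.moveaxis(W,-1,0)
    from meas import circ,plane
    m=(X>470)&(X<550)&(Y>20)&(Y<130)&(z>160)&(z<177)&(p.min(-1)>60); print(circ(plane('scene',m,168),(510.5,67.5),30,tol=4),np.percentile(z[m],[5,50,95]).round(1))
    print(s['t'])
E
```

```text
60.950049521237 27.663006708025932 [ 0.2 -0.3  1.9] [-0.15  0.17 -0.01]
60.84041190818395 [-0.1  1.1  4.2] [ 0.07 -0.13  0.07]
(array([512. ,  68.6]), 30.5, 75, 1.99) [160.8 166.4 173.3]
22.875
```

Sliding well: the beaker moved with the gripper, and the forces are small. I'll finish the slide, release and measure.

```bash
python3 - <<'E'
from h import *
from meas import circ,plane
e=np.array(sensors.read_state()['eef_pos']); v=np.array([18.1,-168.5,0])
h=ctrl.move_l(e+v*.88,vel=55,threshold=25); s=sensors.read_state(); print(h,s['grip_width'],np.round(s['force'],1),s['t'])
ctrl.gripper_to(85); ctrl.hold(.2)
hx=np.array([np.cos(.135),np.sin(.135),0]); e=np.array(sensors.read_state()['eef_pos'])
ctrl.move_l(e-60*hx,vel=60); 
try: ctrl.move_l(e-100*hx+[0,0,25],vel=120)
except ctrl.MotionError as x: print(x)
for n in('top','scene'):
    p,d=grab(n,n+'7'); W=cloud(n,d); X,Y,z=np.moveaxis(W,-1,0)
    m=(X>480)&(X<575)&(Y>-130)&(Y<-35)&(z>160)&(z<175); print(n,circ(plane(n,m,168),(528,-80),30,tol=4),np.median(z[m]))
    if n=='scene': a=p
    else: b=p
cv2.imwrite('pics/end.png',np.hstack([cv2.resize(a[100:320,150:340],None,fx=2,fy=2),cv2.resize(b[110:330,70:270+75],None,fx=1.5,fy=2)])[...,::-1])
print(sensors.read_state()['t'])
E
```

```text
False 60.74707280639274 [-1.   5.4  6.6] 25.7917
top (array([525.4, -77.6]), 29.7, 85, 1.15) 166.8485549418029
scene (array([526.3, -77. ]), 30.1, 89, 2.01) 166.73223076850664
28.15
```

View pics/end.png

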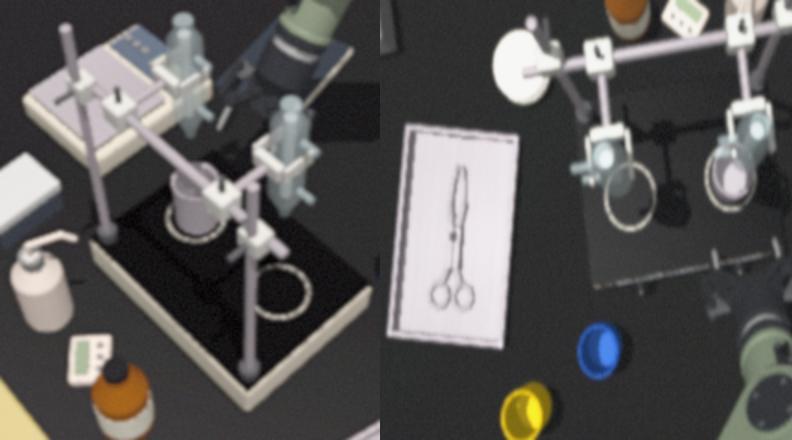

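The beaker stands in the right ring at (525.9,-77.3), about 3.5 mm off centre against a 12 mm limit. The tongs lie flat inside the tray, and the gripper is clear of everything.

```bash
python3 -c "
from h import *
print(ctrl.finish_job())"
```

```text
the job is handed in; nothing more can be done
None
```

The job is handed in at about 28 s of the 72 s allowed: the tongs lie flat in the tray and the steel beaker, slid without lifting, stands upright in the right ring about 3.5 mm off centre; no verdict was returned.

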